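# Close the old tins, stack them square and weight the column

## Task

Press the lid of every rectangular tin down until it is fully home, and do so before lifting that tin. Then stack all these tins upright in one square column on the cork rectangle of the base board, long sides along the board's long side, in any order, and last set the blue padded weight upright, centred on the topmost tin. Leave the round tin, the jar and the white tray where they are.

Things in the scene. Friction and masses are not known exactly. Their poses are not given: they have to be found in the camera images.
- tin_red: red painted old rectangular tin with rusty rim and a cream label band, may be absent (None); body 60 (its x) x 84 (its y) x 44 mm high, about 0.2 to 0.4 kg; origin at the centre of its underside, z up. Grip it across its 60 mm width. With the lid home the closed tin is 47 mm high, and that lid top (50 x 74 mm, inside the outline of the body) is what the next tin stands on
- tin_red_lid: brown lid of tin_red (None with it), a plug that slides only along the tin's z: flat top 50 x 74 mm, 47 mm above this origin. Its origin coincides with that of the tin when the lid is fully home, and lies 5 to 8 mm above it at the start (then a pale band shows under the lid). It stays where it is left; each lid needs a different push, 5 to 10 N, and then meets a solid stop
- tin_yellow: yellow painted old rectangular tin with rusty rim and a cream label band, may be absent (None); body 60 (its x) x 84 (its y) x 44 mm high, about 0.2 to 0.4 kg; origin at the centre of its underside, z up. Grip it across its 60 mm width. With the lid home the closed tin is 47 mm high, and that lid top (50 x 74 mm, inside the outline of the body) is what the next tin stands on
- tin_yellow_lid: brown lid of tin_yellow (None with it), a plug that slides only along the tin's z: flat top 50 x 74 mm, 47 mm above this origin. Its origin coincides with that of the tin when the lid is fully home, and lies 5 to 8 mm above it at the start (then a pale band shows under the lid). It stays where it is left; each lid needs a different push, 5 to 10 N, and then meets a solid stop
- tin_green: green painted old rectangular tin with rusty rim and a cream label band, may be absent (None); body 60 (its x) x 84 (its y) x 44 mm high, about 0.2 to 0.4 kg; origin at the centre of its underside, z up. Grip it across its 60 mm width. With the lid home the closed tin is 47 mm high, and that lid top (50 x 74 mm, inside the outline of the body) is what the next tin stands on
- tin_green_lid: brown lid of tin_green (None with it), a plug that slides only along the tin's z: flat top 50 x 74 mm, 47 mm above this origin. Its origin coincides with that of the tin when the lid is fully home, and lies 5 to 8 mm above it at the start (then a pale band shows under the lid). It stays where it is left; each lid needs a different push, 5 to 10 N, and then meets a solid stop
- tin_blue: blue painted old rectangular tin with rusty rim and a cream label band, may be absent (None); body 60 (its x) x 84 (its y) x 44 mm high, about 0.2 to 0.4 kg; origin at the centre of its underside, z up. Grip it across its 60 mm width. With the lid home the closed tin is 47 mm high, and that lid top (50 x 74 mm, inside the outline of the body) is what the next tin stands on
- tin_blue_lid: brown lid of tin_blue (None with it), a plug that slides only along the tin's z: flat top 50 x 74 mm, 47 mm above this origin. Its origin coincides with that of the tin when the lid is fully home, and lies 5 to 8 mm above it at the start (then a pale band shows under the lid). It stays where it is left; each lid needs a different push, 5 to 10 N, and then meets a solid stop
- tin_brown: brown painted old rectangular tin with rusty rim and a cream label band, may be absent (None); body 60 (its x) x 84 (its y) x 44 mm high, about 0.2 to 0.4 kg; origin at the centre of its underside, z up. Grip it across its 60 mm width. With the lid home the closed tin is 47 mm high, and that lid top (50 x 74 mm, inside the outline of the body) is what the next tin stands on
- tin_brown_lid: brown lid of tin_brown (None with it), a plug that slides only along the tin's z: flat top 50 x 74 mm, 47 mm above this origin. Its origin coincides with that of the tin when the lid is fully home, and lies 5 to 8 mm above it at the start (then a pale band shows under the lid). It stays where it is left; each lid needs a different push, 5 to 10 N, and then meets a solid stop
- base: fixed plywood base board 100 (x) x 124 (y) x 12 mm with a cork rectangle 60 x 84 mm, edged green, that marks the place of the column, long side along its y; origin at the centre of its underside
- base_top (a point): centre of the cork rectangle, on the top of the base board (12 mm above the table); axes as the base
- weight: padded hold-down weight, 0.6 kg: blue pad 56 (x) x 70 (y) x 24 mm with an upright wooden grip on top, 20 (x) x 50 (y) mm, from 24 to 58 mm above the underside; origin at the centre of its underside
- round_tin: bystander: rusty round tin, diameter 56, 60 mm high; origin at the centre of its underside
- jar: bystander: closed jar with blue cap, diameter 60, 85 mm high; origin at the centre of its underside
- specimen_tray: bystander: white open tray 90 x 130 x 30 mm; origin at the centre of its underside

How it is judged (in metres and radians):
On the way, in this order (a step that is already met when the one before it is completed fails the run):
1. the lid of every tin present has been pressed home (within 1.5 mm) (z of tin_red_lid in the frame of tin_red below 0.0015 m and z of tin_yellow_lid in the frame of tin_yellow below 0.0015 m and z of tin_green_lid in the frame of tin_green below 0.0015 m and z of tin_blue_lid in the frame of tin_blue below 0.0015 m and z of tin_brown_lid in the frame of tin_brown below 0.0015 m), for 0.2 s.
2. every tin present stands in the column on the base (horizontal distance between each of tin_red, tin_yellow, tin_green, tin_blue, tin_brown and base_top below 0.012 m and angle between the y axis of each of tin_red, tin_yellow, tin_green, tin_blue, tin_brown and the y axis of base, either way round below 0.15 rad and angle between each of tin_red, tin_yellow, tin_green, tin_blue, tin_brown's own z axis and vertical below 0.06 rad and linear speed of each of tin_red, tin_yellow, tin_green, tin_blue, tin_brown below 0.02 m/s), for 0.2 s.
3. the weight stands on the topmost tin (horizontal distance between weight and base_top below 0.018 m and angle between weight's own z axis and vertical below 0.08 rad and linear speed of weight below 0.02 m/s and z of weight in the frame of tin_red above 0.04 m and z of weight in the frame of tin_yellow above 0.04 m and z of weight in the frame of tin_green above 0.04 m and z of weight in the frame of tin_blue above 0.04 m and z of weight in the frame of tin_brown above 0.04 m), for 0.2 s.
At the end, for the whole second after the job is handed in: every tin present is closed (lid within 1.5 mm of home), upright (0.06 rad), within 12 mm horizontally of the centre of the cork rectangle and within 0.15 rad of the base's direction; the weight is upright above all of them, within 18 mm of the same centre; all at rest (all of step 1 and all of step 2 and all of step 3); the robot touches nothing.
It fails at once if a tin is lifted before its lid is home ((height (world z) of tin_red above 0.03 m and z of tin_red_lid in the frame of tin_red above 0.0025 m) or (height (world z) of tin_yellow above 0.03 m and z of tin_yellow_lid in the frame of tin_yellow above 0.0025 m) or (height (world z) of tin_green above 0.03 m and z of tin_green_lid in the frame of tin_green above 0.0025 m) or (height (world z) of tin_blue above 0.03 m and z of tin_blue_lid in the frame of tin_blue above 0.0025 m) or (height (world z) of tin_brown above 0.03 m and z of tin_brown_lid in the frame of tin_brown above 0.0025 m)).
It fails at once if a bystander is moved by more than 30 mm (distance of any of round_tin, jar, specimen_tray from where it was at the start of the episode above 0.03 m).
Of tin_red, tin_yellow, tin_green, tin_blue, tin_brown only 4 to 5 are there at a start; the rules pass over those that are not, and their reading is None.
At some moment in a run one of weight may be knocked a few centimetres aside while the robot is not near it.
Once in a run the grip may slacken for a moment while it holds something.
It also fails if it takes over 210 s, if anything falls off the work surface, if the arm or the gripper's body presses on something with over 40 N, if the wrist force passes 120 N, or if a joint passes its speed limit or range.

## Robot

A 6-joint arm with a two-finger parallel gripper is mounted at the origin on the work surface. World frame = base frame: x ahead of the robot, y to its left, z up, the work surface at z = 0. Lengths are in m, angles in degrees, forces in N, time in s.
With the tool pointing down it reaches from about 0.25 to 0.775 m from the base axis. Payload 4 kg.
Tool frame: the origin (TCP) lies where the fingers leave the gripper's body, on its centre line; the fingertips stand 97 mm ahead of it and the grasp point (between the pads) lies 78 mm ahead of it; z points along the fingers, y is the line along which they close (so a half turn about z gives the same grasp; the last joint's range is limited). The gripper opens to 94 mm and grips with 3 to 60 N. Pads are 16 mm wide; open, the fingers measure 119 mm over their backs; the gripper's body (75 mm by 177 mm) begins 78 mm behind the grasp point.
Start: joints at [68.176, 4.996, 78.535, -0, 96.463, -5.907], TCP at [0.151, 0.529, 0.303] pointing down, gripper open.
Joint ranges: [-177.83, 177.83], [-43.37, 116.18], [15.69, 146.23], [-61.86, 241.86], [9.47, 152.12], [-147.06, 147.06]. Speed limits (degrees/s): [159.86, 159.86, 180, 180, 180, 180].

## Interface

Orientations are given as [roll, pitch, yaw] about the fixed x, y, z axes, in that order (R = Rz(yaw) Ry(pitch) Rx(roll)).
In Python, from cell import bot gives the robot as it stands. The module is installed in compiled form; this text tells all that it offers.
- The arm moves only by the shell command python3 -m crank 'ROWS' [FORCE]. ROWS is text: rows parted by semicolons, each of 7 numbers parted by spaces: the turn, a rotation vector about the tool's x, y, z in degrees, then the shift along the tool's x, y, z in mm, then the closure, from 0 (fully open) to 1 (shut). In form: wx wy wz dx dy dz grip; .... A call has 1 to 12 rows; each row shifts and turns the commanded pose from where the row before left it, along the tool's axes as they then stand; what a row does not reach is not made up. A row lasts 1/8 s, in which the tool goes at most 62.5 mm and 10.7 degrees, less where a joint would pass 70% of its speed; a pose out of reach is approached as far as the arm can. A call is refused whole if a number of a shift passes 62.5 or a number of a turn 10.7, either way. A call with a gripper value outside its range is refused whole. The fingers move at their own pace and stop on an object; FORCE is the grip in N (left out, the last holds). Time passes only in rows, so rows that do not move let the fingers close. It gives the time, the measured TCP pose, the force, the opening and the grip force at its end, in the units of the state.
- bot.get_obs(): the state, without advancing time (a new reading comes with each control period).
- bot.read_camera(name): name is "side" or "top" or "wrist"; returns the picture (480x640x3 uint8, red, green, blue); there is no depth.
- bot.calibration(name): a dict with "fx", "fy", "cx", "cy" (pixels), "R" (3x3) and "t" (3): a world point X has camera coordinates R X + t. Camera axes: x right, y down, z forward; pixel columns grow to the right and rows downward; lengths in m; the calibration is good to about 2 mm. A picture is of the moment at which its call begins: read the wrist's pose just before it. calibration takes no time and is no camera call; for the wrist camera it gives the pose at the moment of the call.
- bot.finish_job(): hands the job in; it is judged then, once.
The state is a dict: "time_s": time; "joint_pos": joint angles; "joint_vel": joint speeds; "joint_torque": joint torques, N m; "ee_pos": TCP position; "eef_rot": TCP orientation; "force": force on the tool from outside, world axes, zero at the start; "moment": the same for the moment, N m; "grip_width": opening from 0.0 (shut) to 1.0 (fully open); "grip_force": force on a finger pad.
Only numpy, scipy, OpenCV 4.12 (cv2) and the standard library are available. Lean on these libraries where they do the work, as an engineer would, in place of code of your own. Each camera call takes 0.05 s, during which the arm holds its last target. There are 200 camera calls.

## Working session

There is one attempt and no reset: what is moved stays moved. The work goes in short steps, Python scripts to look and compute and a shell command to move; the robot and the scene stay as the last step left them, time stands still between calls to the robot, and variables do not carry over. Pictures are saved under pics/ and viewed, at most 14 in all, crops included, and the job is handed in when it is done.

```bash
mkdir -p pics
python3 - <<'E'
from cell import bot
import cv2,numpy as np
for n in ("top","side"):
    im=bot.read_camera(n); cv2.imwrite(f"pics/{n}0.png",im[:,:,::-1])
    c=bot.calibration(n); print(n,{k:np.round(v,4).tolist() for k,v in c.items()})
o=bot.get_obs(); print(o)
E
```

```text
top {'fx': 546.0731, 'fy': 546.0731, 'cx': 327.2787, 'cy': 243.7111, 'R': [[0.0261, -0.9996, 0.0095], [-0.9885, -0.0272, -0.1488], [0.149, -0.0055, -0.9888]], 't': [-0.0794, 0.5937, 0.9371]}
side {'fx': 566.7302, 'fy': 566.7302, 'cx': 311.7622, 'cy': 231.2513, 'R': [[0.6894, -0.7243, -0.01], [-0.4067, -0.3757, -0.8327], [0.5994, 0.5781, -0.5536]], 't': [-0.4666, 0.2606, 1.0123]}
{'time_s': 0.1, 'joint_pos': array([ 6.81766230e+01,  5.03544226e+00,  7.86154256e+01, -5.29080296e-04,
        9.64622097e+01, -5.90571254e+00]), 'joint_vel': array([ 0.09866026, -0.24848291, -0.25890926,  0.04907412,  0.12444477,
       -0.03904311]), 'joint_torque': array([ 2.98174833e-03, -3.41253805e+01, -3.03300905e+01,  7.22038304e-02,
        3.05021473e-02, -1.14768800e-04]), 'ee_pos': array([0.15072206, 0.52863457, 0.30162145]), 'eef_rot': array([-1.79887468e+02, -1.11116932e-02,  1.64082266e+02]), 'force': array([ 0.23255777, -0.23221727, -0.91844437]), 'moment': array([ 0.02716305, -0.00821305,  0.02346686]), 'grip_force': 0.0, 'grip_width': 0.998273507287994}
```

View pics/top0.png

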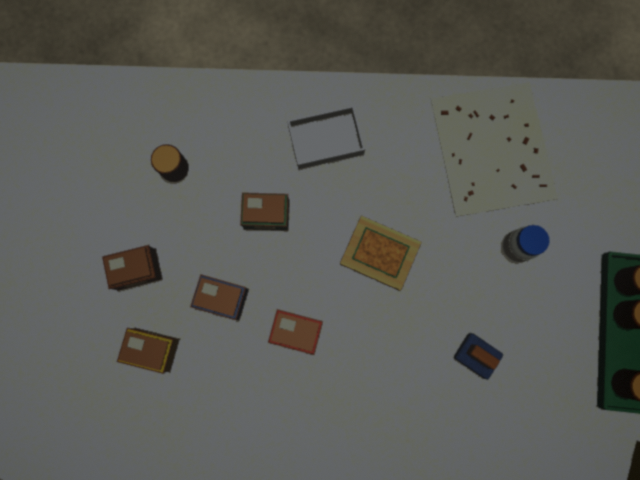

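View pics/side0.png

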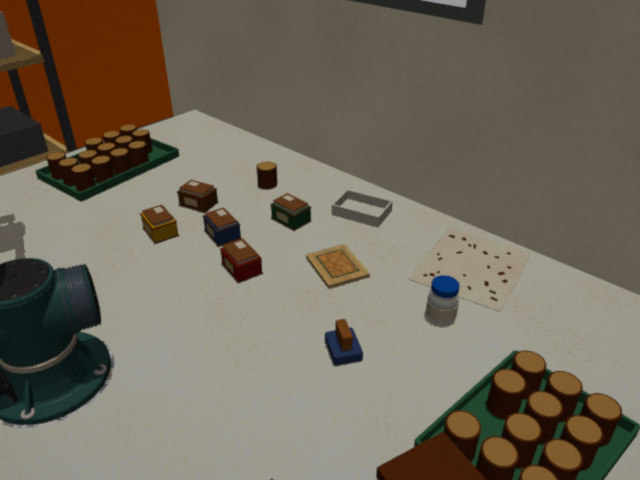

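Five tins (top-view centres: green ≈(265,208), brown ≈(130,265), blue ≈(219,296), red ≈(296,330), yellow ≈(146,349)), base ≈(381,253), weight ≈(479,356). Next, fit the lid rectangles.

```bash
cat > h.py <<'E'
import cv2,numpy as np
from cell import bot
def ray(cal,uv,z):
    R=np.array(cal["R"]);t=np.array(cal["t"]);C=-R.T@t
    uv=np.atleast_2d(uv).astype(float)
    d=np.c_[(uv[:,0]-cal["cx"])/cal["fx"],(uv[:,1]-cal["cy"])/cal["fy"],np.ones(len(uv))]@R
    return C+d*((z-C[2])/d[:,2])[:,None]
def proj(cal,X):
    x=np.atleast_2d(X)@np.array(cal["R"]).T+np.array(cal["t"])
    return np.c_[x[:,0]/x[:,2]*cal["fx"]+cal["cx"],x[:,1]/x[:,2]*cal["fy"]+cal["cy"]]
def rect(cal,cnt,z):
    P=ray(cal,cnt.reshape(-1,2),z)[:,:2].astype(np.float32)*1000
    (c,s,a)=cv2.minAreaRect(P)
    if s[0]>s[1]: s=s[::-1]; a+=90      # a: direction of the short side
    return np.array(c),np.array(s),(a+90)%180-90
E
python3 - <<'E'
from h import *
im=cv2.imread("pics/top0.png"); cal=bot.calibration("top"); hsv=cv2.cvtColor(im,cv2.COLOR_BGR2HSV)
C=dict(green=(270,208),brown=(124,268),blue=(219,300),red=(298,335),yellow=(146,354),base=(381,253),weight=(488,356),pad=(466,350))
for n,(u,v) in C.items(): print(n,im[v,u],hsv[v,u])
print(hsv[208,230:300:2].tolist())
print(hsv[336,260:330:2].tolist())
cv2.imwrite("pics/c0.png",cv2.resize(im[180:380,90:340],None,fx=3,fy=3,interpolation=cv2.INTER_CUBIC))
E
```

```text
green [37 57 83] [ 13 141  83]
brown [33 49 72] [ 12 138  72]
blue [38 57 85] [ 12 141  85]
red [43 63 91] [ 13 135  91]
yellow [31 49 74] [ 13 148  74]
base [33 64 94] [ 15 165  94]
weight [24 42 72] [ 11 170  72]
pad [48 33 28] [113 106  48]
[[75, 5, 104], [100, 7, 105], [105, 10, 106], [100, 7, 106], [45, 10, 104], [17, 20, 91], [23, 95, 59], [13, 139, 79], [12, 137, 80], [14, 100, 82], [14, 95, 83], [15, 100, 84], [15, 102, 85], [14, 96, 85], [14, 84, 88], [15, 89, 89], [13, 123, 85], [13, 143, 82], [13, 143, 82], [13, 138, 83], [13, 141, 83], [12, 140, 84], [12, 141, 83], [12, 141, 83], [13, 143, 82], [12, 141, 83], [13, 140, 82], [27, 88, 52], [41, 82, 53], [15, 41, 50], [90, 5, 98], [80, 7, 104], [98, 10, 106], [100, 7, 105], [60, 5, 104]]
[[38, 10, 103], [45, 10, 104], [40, 15, 103], [45, 10, 103], [12, 13, 96], [6, 141, 85], [9, 146, 91], [13, 136, 90], [13, 138, 89], [13, 136, 90], [13, 136, 90], [13, 136, 90], [12, 139, 90], [13, 137, 91], [13, 139, 90], [13, 137, 91], [13, 137, 91], [12, 136, 92], [12, 136, 92], [13, 135, 91], [13, 137, 91], [13, 137, 91], [13, 136, 92], [12, 136, 92], [13, 139, 92], [13, 135, 91], [13, 136, 92], [12, 137, 91], [5, 163, 97], [6, 116, 75], [60, 3, 98], [98, 10, 106], [100, 7, 105], [75, 5, 104], [50, 7, 104]]
```

View pics/c0.png

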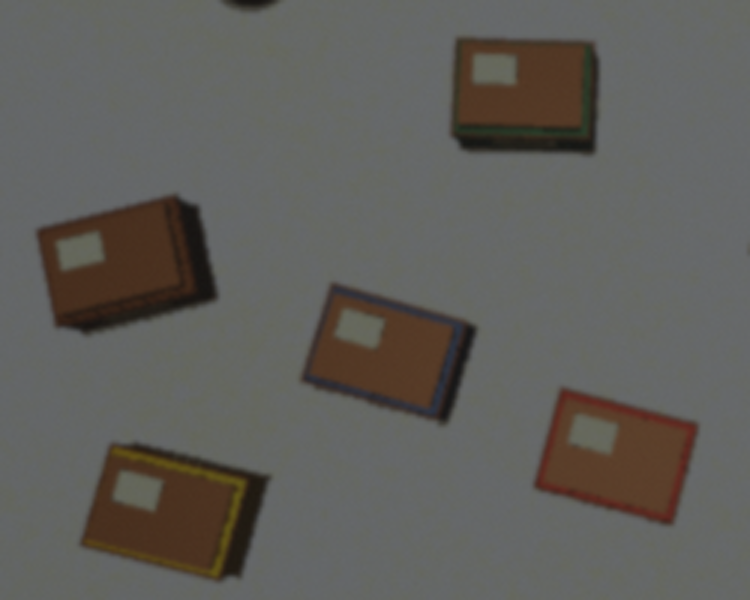

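Crop shows clear lid plates with coloured rims; segmenting by hue works except for brown, whose rim is brown too.

Run:
```python
from h import *
im=cv2.imread("pics/top0.png"); cal=bot.calibration("top")
big=cv2.resize(im,None,fx=4,fy=4,interpolation=cv2.INTER_CUBIC); hsv=cv2.cvtColor(big,cv2.COLOR_BGR2HSV)
def go(n,u,v,lo,hi,z,r=45,hull=True):
    m=cv2.inRange(hsv,lo,hi); w=np.zeros_like(m); cv2.circle(w,(4*u,4*v),4*r,255,-1); m&=w
    m=cv2.morphologyEx(m,cv2.MORPH_OPEN,np.ones((5,5)))
    cs=max(cv2.findContours(m,0,2)[0],key=cv2.contourArea)
    c,s,a=rect(cal,(cs-1.5)/4,z); print(n,c.round(1),s.round(1),round(a,1),'r',np.hypot(*c).round())
    cv2.drawContours(big,[cs],-1,(255,255,255),1)
L=((10,105,55),(17,255,255))
go('green',265,208,(10,80,64),(17,255,255),.053); go('blue',219,296,(10,70,64),(17,255,255),.053)
go('red',296,331,(10,70,60),(17,255,255),.053); go('yellow',146,349,(8,70,50),(16,255,255),.053)
go('brown',130,266,(5,70,60),(17,255,255),.053)
go('base',381,253,(8,60,70),(30,255,255),.012,60)
go('pad',479,356,(100,70,30),(125,255,255),.024,40);go('grip',485,356,(5,100,50),(17,255,255),.058,30)
cv2.imwrite("pics/c1.png",cv2.resize(big[720:1520,360:1360],(750,600)))
```

```text
green [657.3  53.5] [51.  73.4] -0.0 r 660.0
blue [495.7 128.5] [49.1 74.4] -14.3 r 512.0
red [438.1 -10.8] [48.8 72.8] -13.2 r 438.0
yellow [399.7 250.7] [48.9 76.5] -12.0 r 472.0
brown [546.2 291.4] [52.1 75.5] 16.0 r 619.0
base [ 586.7 -162.3] [100.9 124.1] -22.4 r 609.0
pad [ 403.8 -339.2] [53.8 68.8] -32.8 r 527.0
grip [ 403.9 -340.3] [18.4 47.7] -32.6 r 528.0
```

View pics/c1.png

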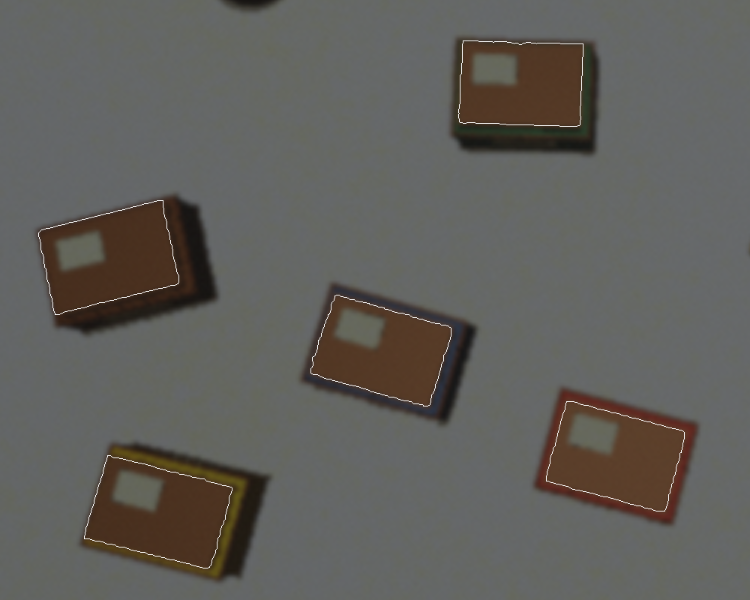

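Fits match 50×74 lids, 100×124 base and 56×70 pad. Start moving: turn the tool to yaw ≈78 while closing the fingers for pressing.

```bash
cat >> h.py <<'E'
from scipy.spatial.transform import Rotation as Ro
def plan(x,y,z,yaw=None):
    "metres,deg: turn first (rotvec, tool), then shift (mm, tool)"
    o=bot.get_obs(); R=Ro.from_euler('xyz',o["eef_rot"],degrees=True); p=np.array(o["ee_pos"])
    if yaw is None: T=R
    else: T=Ro.from_euler('xyz',[180,0,yaw],degrees=True)
    s=T.inv().apply(np.array([x,y,z])-p)*1000
    print('turn',(R.inv()*T).as_rotvec(degrees=True).round(2),'shift',s.round(1),'rows>=',int(np.ceil(np.linalg.norm(s)/50)),'| pos',p.round(4),'rot',np.round(o["eef_rot"],2),'F',np.round(o["force"],1),'gw',round(o["grip_width"]*94,1),'gf',round(float(o["grip_force"]),1),'t',round(o["time_s"],1))
E
python3 -m crank '0 0 10.7 0 0 0 1;0 0 10.7 0 0 0 1;0 0 10.7 0 0 0 1;0 0 10.7 0 0 0 1;0 0 10.7 0 0 0 1;0 0 10.7 0 0 0 1;0 0 10.7 0 0 0 1;0 0 10.7 0 0 0 1;0 0 0 0 0 0 1' 20
python3 -c "
from h import *
plan(.3997,.2507,.160,78)"
```

```text
time_s: 1.23
ee_pos: [0.1508, 0.5287, 0.3021]
eef_rot: [-180.0, 0.1, 78.6]
force: [0.7, 0.1, -0.5]
grip_width: 0.079
grip_force: 0.0
turn [-0.01  0.06  0.61] shift [-220.2  301.3  142.1] rows>= 8 | pos [0.1508 0.5287 0.3021] rot [-1.7999e+02  6.0000e-02  7.8610e+01] F [ 0.7  0.1 -0.5] gw 7.4 gf 0.0 t 1.2
```

```bash
python3 -m crank '0 0 0 -22 30 0 1;0 0 0 -22 30 0 1;0 0 0 -22 30 0 1;0 0 0 -22 30 10 1;0 0 0 -22 30 20 1;0 0 0 -22 30 20 1;0 0 0 -22 30 20 1;0 0 0 -22 30 20 1;0 0 0 -22 30 20 1;0 0 0 -22 31 20 1;0 0 0 0 0 10 1;0 0 0 0 0 0 1'
python3 -c "
from h import *
plan(.3997,.2507,.144)"
```

```text
time_s: 2.72
ee_pos: [0.4011, 0.2533, 0.1618]
eef_rot: [-179.9, 0.0, 78.6]
force: [0.8, 0.3, 0.5]
grip_width: 0.005
grip_force: 0.0
turn [0. 0. 0.] shift [-2.8 -0.8 17.8] rows>= 1 | pos [0.4011 0.2533 0.1618] rot [-1.7987e+02  5.0000e-02  7.8560e+01] F [0.8 0.3 0.5] gw 0.4 gf 0.0 t 2.7
```

```bash
python3 -m crank '0 0 0 -2.8 -0.8 5 1;0 0 0 0 0 4 1;0 0 0 0 0 3 1;0 0 0 0 0 2 1;0 0 0 0 0 2 1;0 0 0 0 0 1 1;0 0 0 0 0 0 1;0 0 0 0 0 0 1'
python3 -m crank '0 0 0 0 0 1 1;0 0 0 0 0 0 1;0 0 0 0 0 0 1'
```

```text
time_s: 3.72
ee_pos: [0.4004, 0.2511, 0.1474]
eef_rot: [180.0, -0.1, 78.5]
force: [-3.2, -1.5, 7.9]
grip_width: 0.005
grip_force: 3.9
time_s: 4.1
ee_pos: [0.4004, 0.2511, 0.1465]
eef_rot: [180.0, -0.1, 78.5]
force: [-4.4, -0.8, 8.0]
grip_width: 0.006
grip_force: 4.1
```

```bash
python3 -m crank '0 0 0 0 0 1 1;0 0 0 0 0 1 1;0 0 0 0 0 0 1;0 0 0 0 0 0 1'
python3 -m crank '0 0 0 0 0 1 1;0 0 0 0 0 1 1;0 0 0 0 0 0 1;0 0 0 0 0 0 1'
```

```text
time_s: 4.6
ee_pos: [0.4004, 0.2511, 0.1445]
eef_rot: [180.0, -0.1, 78.5]
force: [-3.6, -0.9, 7.9]
grip_width: 0.01
grip_force: 4.1
time_s: 5.1
ee_pos: [0.4005, 0.2512, 0.1443]
eef_rot: [180.0, -0.1, 78.5]
force: [-7.0, -1.5, 16.8]
grip_width: 0.005
grip_force: 8.4
```

Stop reached at TCP z 0.1443 (16.8 N): yellow home. Next brown.

```bash
python3 -m crank '0 0 0 0 0 -25 1;0 0 0 0 0 0 1'; python3 -c "
from h import *
plan(.5462,.2914,.160,78.5)"
```

```text
time_s: 5.35
ee_pos: [0.4016, 0.2514, 0.1677]
eef_rot: [179.8, -0.2, 78.5]
force: [-0.1, 0.2, 0.2]
grip_width: 0.003
grip_force: 0.0
turn [ 0.24 -0.18  0.  ] shift [ 68.  133.7   7.7] rows>= 4 | pos [0.4016 0.2514 0.1677] rot [179.76  -0.18  78.5 ] F [-0.1  0.2  0.2] gw 0.3 gf 0.0 t 5.3
```

```bash
python3 -m crank '0 0 0 17 33 0 1;0 0 0 17 33 0 1;0 0 0 17 33 0 1;0 0 0 17 34 0 1;0 0 0 0 0 5 1;0 0 0 0 0 0 1'; python3 -c "
from h import *
plan(.5462,.2914,.140)"
```

```text
time_s: 6.1
ee_pos: [0.5432, 0.2904, 0.1585]
eef_rot: [-179.8, 0.1, 78.5]
force: [-0.0, 0.7, -0.3]
grip_width: 0.006
grip_force: 0.0
turn [0. 0. 0.] shift [ 1.6  2.8 18.5] rows>= 1 | pos [0.5432 0.2904 0.1585] rot [-1.798e+02  1.300e-01  7.849e+01] F [-0.   0.7 -0.3] gw 0.6 gf 0.0 t 6.1
```

```bash
python3 -m crank '0 0 0 1.6 2.8 4 1;0 0 0 0 0 3 1;0 0 0 0 0 2 1;0 0 0 0 0 2 1;0 0 0 0 0 2 1;0 0 0 0 0 1 1;0 0 0 0 0 1 1;0 0 0 0 0 1 1;0 0 0 0 0 1 1;0 0 0 0 0 1 1;0 0 0 0 0 0 1;0 0 0 0 0 0 1'
```

```text
time_s: 7.6
ee_pos: [0.5472, 0.2918, 0.1445]
eef_rot: [180.0, -0.0, 78.5]
force: [-3.0, -1.4, 6.8]
grip_width: 0.005
grip_force: 3.1
```

```bash
python3 -m crank '0 0 0 0 0 1 1;0 0 0 0 0 1 1;0 0 0 0 0 1 1;0 0 0 0 0 0 1;0 0 0 0 0 0 1'; python3 -m crank '0 0 0 0 0 -25 1;0 0 0 0 0 0 1'; python3 -c "
from h import *
plan(.6573,.0535,.160,78.5)"
```

```text
time_s: 8.22
ee_pos: [0.5473, 0.2918, 0.1443]
eef_rot: [179.9, -0.1, 78.5]
force: [-6.7, -3.3, 15.4]
grip_width: 0.006
grip_force: 7.9
time_s: 8.48
ee_pos: [0.5486, 0.2923, 0.1673]
eef_rot: [179.7, -0.2, 78.5]
force: [0.4, -0.2, -0.2]
grip_width: 0.003
grip_force: 0.0
turn [ 0.27 -0.19 -0.01] shift [-212.3  154.1    7.3] rows>= 6 | pos [0.5486 0.2923 0.1673] rot [179.73  -0.19  78.49] F [ 0.4 -0.2 -0.2] gw 0.2 gf 0.0 t 8.5
```

Brown home. Green.

```bash
python3 -m crank '0 0 0 -35 25 0 1;0 0 0 -35 25 0 1;0 0 0 -35 26 0 1;0 0 0 -35 26 0 1;0 0 0 -36 26 0 1;0 0 0 -36 26 0 1;0 0 0 0 0 5 1;0 0 0 0 0 0 1'; python3 -c "
from h import *
plan(.6573,.0535,.140)"
```

```text
time_s: 9.48
ee_pos: [0.6552, 0.0535, 0.1577]
eef_rot: [-179.8, -0.0, 78.5]
force: [0.6, -0.6, -1.6]
grip_width: 0.004
grip_force: 0.0
turn [0. 0. 0.] shift [ 0.4  2.1 17.7] rows>= 1 | pos [0.6552 0.0535 0.1577] rot [-1.7981e+02 -1.0000e-02  7.8470e+01] F [ 0.6 -0.6 -1.6] gw 0.4 gf 0.0 t 9.5
```

```bash
python3 -m crank '0 0 0 0.4 2.1 3 1;0 0 0 0 0 3 1;0 0 0 0 0 2 1;0 0 0 0 0 2 1;0 0 0 0 0 2 1;0 0 0 0 0 2 1;0 0 0 0 0 1 1;0 0 0 0 0 1 1;0 0 0 0 0 1 1;0 0 0 0 0 1 1;0 0 0 0 0 0 1;0 0 0 0 0 0 1'; python3 -m crank '0 0 0 0 0 1 1;0 0 0 0 0 1 1;0 0 0 0 0 0 1;0 0 0 0 0 0 1'
```

```text
time_s: 10.98
ee_pos: [0.658, 0.0542, 0.1445]
eef_rot: [180.0, -0.1, 78.5]
force: [-5.0, 1.6, 9.3]
grip_width: 0.003
grip_force: 4.4
time_s: 11.48
ee_pos: [0.658, 0.0542, 0.1444]
eef_rot: [179.9, -0.1, 78.5]
force: [-6.3, 1.2, 14.8]
grip_width: 0.002
grip_force: 7.3
```

Green home. Blue.

```bash
python3 -m crank '0 0 0 0 0 -25 1;0 0 0 0 0 0 1'; python3 -c "
from h import *
plan(.4957,.1285,.160,78.5)"
```

```text
time_s: 11.72
ee_pos: [0.6594, 0.0536, 0.1675]
eef_rot: [179.7, -0.1, 78.5]
force: [-0.4, -0.1, 0.0]
grip_width: 0.007
grip_force: 0.0
turn [ 0.32 -0.07  0.01] shift [  40.8 -175.3    7.5] rows>= 4 | pos [0.6594 0.0536 0.1675] rot [ 1.7968e+02 -7.0000e-02  7.8510e+01] F [-0.4 -0.1  0. ] gw 0.7 gf 0.0 t 11.7
```

```bash
python3 -m crank '0 0 0 10 -43 0 1;0 0 0 10 -43 0 1;0 0 0 10 -43 0 1;0 0 0 10 -44 0 1;0 0 0 0 0 5 1;0 0 0 0 0 0 1'; python3 -c "
from h import *
plan(.4957,.1285,.140)"
```

```text
time_s: 12.48
ee_pos: [0.4966, 0.1269, 0.1587]
eef_rot: [-180.0, 0.0, 78.5]
force: [-1.3, -0.6, 0.6]
grip_width: 0.007
grip_force: 0.0
turn [0. 0. 0.] shift [ 1.4 -1.2 18.7] rows>= 1 | pos [0.4966 0.1269 0.1587] rot [-1.7996e+02  3.0000e-02  7.8500e+01] F [-1.3 -0.6  0.6] gw 0.7 gf 0.0 t 12.5
```

```bash
python3 -m crank '0 0 0 1.4 -1.2 4 1;0 0 0 0 0 3 1;0 0 0 0 0 2 1;0 0 0 0 0 2 1;0 0 0 0 0 2 1;0 0 0 0 0 2 1;0 0 0 0 0 1 1;0 0 0 0 0 1 1;0 0 0 0 0 1 1;0 0 0 0 0 1 1;0 0 0 0 0 0 1;0 0 0 0 0 0 1'; python3 -m crank '0 0 0 0 0 1 1;0 0 0 0 0 1 1;0 0 0 0 0 0 1;0 0 0 0 0 0 1'
```

```text
time_s: 13.98
ee_pos: [0.4961, 0.1284, 0.1443]
eef_rot: [179.9, -0.0, 78.5]
force: [-6.9, -2.6, 15.0]
grip_width: 0.007
grip_force: 7.8
time_s: 14.48
ee_pos: [0.4962, 0.1285, 0.1442]
eef_rot: [179.9, -0.0, 78.5]
force: [-9.5, -1.9, 23.9]
grip_width: 0.006
grip_force: 11.9
```

Blue home. Red.

```bash
python3 -m crank '0 0 0 0 0 -25 1;0 0 0 0 0 0 1'; python3 -c "
from h import *
plan(.4381,-.0108,.160,78.5)"
```

```text
time_s: 14.72
ee_pos: [0.4972, 0.1287, 0.1659]
eef_rot: [179.7, -0.1, 78.5]
force: [0.4, -0.2, -0.7]
grip_width: 0.005
grip_force: 0.0
turn [ 0.29 -0.11 -0.03] shift [-148.5  -30.1    5.9] rows>= 4 | pos [0.4972 0.1287 0.1659] rot [ 1.7971e+02 -1.1000e-01  7.8470e+01] F [ 0.4 -0.2 -0.7] gw 0.5 gf 0.0 t 14.7
```

```bash
python3 -m crank '0 0 0 -37 -7.5 0 1;0 0 0 -37 -7.5 0 1;0 0 0 -37 -7.5 0 1;0 0 0 -37 -7.5 0 1;0 0 0 0 0 4 1;0 0 0 0 0 0 1'; python3 -c "
from h import *
plan(.4381,-.0108,.140)"
```

```text
time_s: 15.48
ee_pos: [0.4365, -0.0101, 0.1585]
eef_rot: [-179.9, -0.0, 78.5]
force: [-0.1, 0.2, -0.2]
grip_width: 0.005
grip_force: 0.0
turn [0. 0. 0.] shift [-0.4  1.7 18.5] rows>= 1 | pos [ 0.4365 -0.0101  0.1585] rot [-1.799e+02 -4.000e-02  7.846e+01] F [-0.1  0.2 -0.2] gw 0.5 gf 0.0 t 15.5
```

```bash
python3 -m crank '0 0 0 -0.4 1.7 4 1;0 0 0 0 0 3 1;0 0 0 0 0 2 1;0 0 0 0 0 2 1;0 0 0 0 0 2 1;0 0 0 0 0 2 1;0 0 0 0 0 1 1;0 0 0 0 0 1 1;0 0 0 0 0 1 1;0 0 0 0 0 1 1;0 0 0 0 0 0 1;0 0 0 0 0 0 1'; python3 -m crank '0 0 0 0 0 1 1;0 0 0 0 0 1 1;0 0 0 0 0 0 1;0 0 0 0 0 0 1'
```

```text
time_s: 16.98
ee_pos: [0.4386, -0.0107, 0.1443]
eef_rot: [180.0, -0.1, 78.5]
force: [-8.8, 4.2, 20.1]
grip_width: 0.002
grip_force: 10.2
time_s: 17.48
ee_pos: [0.4387, -0.0107, 0.1441]
eef_rot: [179.9, -0.1, 78.5]
force: [-11.7, 4.1, 30.3]
grip_width: 0.003
grip_force: 14.9
```

All five lids home. Open, rise, and re-measure with lids at 47 mm.

```bash
python3 -m crank '0 0 0 0 0 -40 1;0 0 0 0 0 -60 0;0 0 0 0 0 -20 0;0 0 0 0 0 0 0;0 0 0 0 0 0 0' 40
cat >> h.py <<'E'
LID={'green':((265,208),(10,80,64)),'blue':((219,296),(10,70,64)),'red':((296,331),(10,70,60)),'yellow':((146,349),(8,70,50)),'brown':((130,266),(5,70,60)),'grip':((485,356),(5,100,50)),'pad':((479,356),(100,70,30))}
def top(names,zs=.047,fn=None):
    im=np.ascontiguousarray(bot.read_camera("top")[:,:,::-1]); cal=bot.calibration("top")
    big=cv2.resize(im,None,fx=4,fy=4,interpolation=cv2.INTER_CUBIC); hsv=cv2.cvtColor(big,cv2.COLOR_BGR2HSV)
    for n in names:
        (u,v),lo=LID[n]; hi=(125,255,255) if n=='pad' else (17,255,255)
        z={'grip':.058,'pad':.024}.get(n,zs)
        m=cv2.inRange(hsv,lo,hi); w=np.zeros_like(m); cv2.circle(w,(4*u,4*v),180,255,-1); m&=w
        m=cv2.morphologyEx(m,cv2.MORPH_OPEN,np.ones((5,5)))
        cs=cv2.findContours(m,0,2)[0]
        if not cs: print(n,'none'); continue
        c,s,a=rect(cal,(max(cs,key=cv2.contourArea)-1.5)/4,z); print(n,c.round(1),s.round(1),round(a,1))
    if fn: cv2.imwrite(fn,im)
E
python3 -c "
from h import *
top(['green','blue','red','yellow','brown','pad','grip'],fn='pics/top1.png')
plan(.4381,-.0108,.103,76.8)"
```

```text
time_s: 18.1
ee_pos: [0.4379, -0.0112, 0.2569]
eef_rot: [-179.8, 0.0, 78.5]
force: [0.5, 0.2, -0.3]
grip_width: 0.397
grip_force: 0.0
green [655.8  53.2] [49.7 72.7] -0.2
blue [501.8 151.2] [26.7 49.6] 72.5
red [450.4 -49.5] [2.6 6.9] -88.4
yellow [399.4 249.7] [49.1 73.6] -12.5
brown [544.8 289. ] [58.5 83. ] 16.1
pad [ 403.8 -339.2] [53.8 68.6] -32.7
grip [ 403.8 -339.9] [19.  48.3] -32.7
turn [-0.21  0.02  1.68] shift [  0.4   0.3 153.5] rows>= 4 | pos [ 0.4377 -0.0111  0.2565] rot [-1.7979e+02  2.0000e-02  7.8480e+01] F [-0.2  0.1 -0.6] gw 41.3 gf 0.0 t 18.1
```

View pics/top1.png

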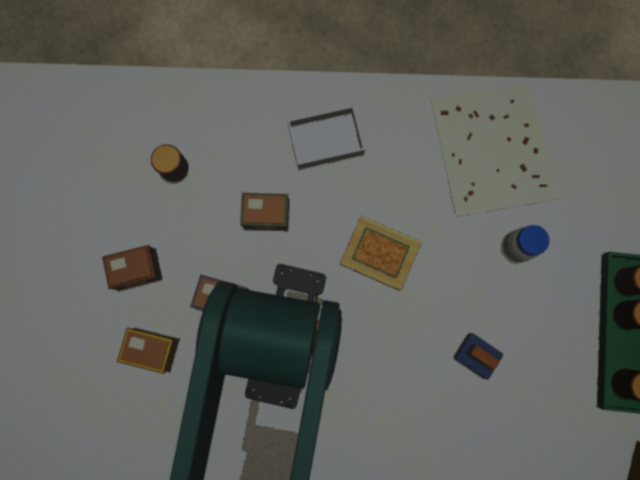

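The lids of green, yellow and brown read as before within 2 mm; the arm hides red and part of blue. Grasp red.

```bash
python3 -m crank '0 0 1.7 0 0 0 0;0 0 0 0 0 30 0;0 0 0 0 0 0 0;0 0 0 0 0 0 0;0 0 0 0 0 40 0;0 0 0 0 0 40 0;0 0 0 0 0 30 0;0 0 0 0 0 10 0;0 0 0 0 0 3 0;0 0 0 0 0 0 0' 40
python3 -c "
from h import *
plan(.4381,-.0108,.103,76.8)"
```

```text
time_s: 19.4
ee_pos: [0.4394, -0.0113, 0.1071]
eef_rot: [179.8, -0.0, 76.8]
force: [0.7, -0.3, -0.3]
grip_width: 0.999
grip_force: 0.0
turn [ 0.16 -0.02 -0.02] shift [ 0.2 -1.4  4.1] rows>= 1 | pos [ 0.4394 -0.0113  0.1071] rot [ 1.7984e+02 -2.0000e-02  7.6780e+01] F [ 0.7 -0.3 -0.3] gw 93.9 gf 0.0 t 19.4
```

```bash
python3 -m crank '0.1 0 0 0 -1 3 0;0 0 0 0 0 0 1;0 0 0 0 0 0 1;0 0 0 0 0 0 1;0 0 0 0 0 0 1;0 0 0 0 0 0 1;0 0 0 0 0 -10 1;0 0 0 0 0 -30 1;0 0 0 0 0 -40 1;0 0 0 0 0 0 1' 40
python3 -c "
from h import *
plan(.5867,-.1623,.135,67.6)"
```

```text
time_s: 20.65
ee_pos: [0.4392, -0.0112, 0.1857]
eef_rot: [179.7, -0.0, 76.8]
force: [0.5, -0.3, -4.3]
grip_width: 0.635
grip_force: 40.0
turn [ 0.3  -0.06  9.18] shift [-83.5 194.   50.7] rows>= 5 | pos [ 0.4392 -0.0112  0.1857] rot [ 1.797e+02 -4.000e-02  7.678e+01] F [ 0.5 -0.3 -4.3] gw 59.7 gf 40.0 t 20.6
```

Red held (59.7 mm). Move above the cork.

```bash
python3 -m crank '0.2 0 9.2 0 0 0 1;0 0 0 -17 39 0 1;0 0 0 -17 39 0 1;0 0 0 -17 39 0 1;0 0 0 -17 39 10 1;0 0 0 -16 38 20 1;0 0 0 0 0 15 1;0 0 0 0 0 0 1;0 0 0 0 0 0 1'
python3 -c "
from h import *
plan(.5867,-.1623,.116,67.6)"
```

```text
time_s: 21.78
ee_pos: [0.5839, -0.1616, 0.1364]
eef_rot: [-179.6, 0.0, 67.6]
force: [0.1, 0.4, -3.4]
grip_width: 0.633
grip_force: 40.0
turn [-0.37  0.02  0.03] shift [ 0.4  2.8 20.4] rows>= 1 | pos [ 0.5839 -0.1616  0.1364] rot [-1.7963e+02  2.0000e-02  6.7630e+01] F [ 0.1  0.4 -3.4] gw 59.5 gf 40.0 t 21.8
```

```bash
python3 -m crank '-0.2 0 0 0.4 2.8 10 1;0 0 0 0 0 5 1;0 0 0 0 0 3 1;0 0 0 0 0 1.5 1;0 0 0 0 0 0 1;0 0 0 0 0 0 1'; python3 -m crank '0 0 0 0 0 1 1;0 0 0 0 0 0 1'
```

```text
time_s: 22.52
ee_pos: [0.5875, -0.1633, 0.1174]
eef_rot: [-179.9, 0.0, 67.6]
force: [-0.2, -0.1, -4.5]
grip_width: 0.638
grip_force: 40.0
time_s: 22.78
ee_pos: [0.5873, -0.1632, 0.1161]
eef_rot: [-179.9, 0.0, 67.6]
force: [-0.2, 1.0, -3.7]
grip_width: 0.632
grip_force: 40.0
```

```bash
python3 -m crank '0 0 0 0 0 1 1;0 0 0 0 0 0 1'; python3 -m crank '0 0 0 0 0 1 1;0 0 0 0 0 0 1'
```

```text
time_s: 23.02
ee_pos: [0.5872, -0.1632, 0.1151]
eef_rot: [-179.9, 0.0, 67.6]
force: [0.3, 0.3, -4.1]
grip_width: 0.635
grip_force: 40.0
time_s: 23.28
ee_pos: [0.5874, -0.1632, 0.1149]
eef_rot: [-179.9, 0.0, 67.6]
force: [-1.9, 0.9, -0.7]
grip_width: 0.64
grip_force: 40.0
```

Contact. Release, rise, and re-check the placing with the wrist camera.

```bash
python3 -m crank '0 0 0 0 0 0.3 0;0 0 0 0 0 0 0;0 0 0 0 0 0 0;0 0 0 0 0 0 0;0 0 0 0 0 0 0;0 0 0 0 0 -30 0;0 0 0 0 0 -45 0;0 0 0 0 0 -45 0;0 0 0 0 0 0 0;0 0 0 0 0 0 0' 40
python3 -c "
from h import *
plan(.6558,.0532,.18,90)
c=bot.calibration('wrist'); cv2.imwrite('pics/w1.png',bot.read_camera('wrist')[:,:,::-1])
np.save('w1.npy',c,allow_pickle=True)
print(proj(c,[[.5867,-.1623,.059],[.5867,-.1623,.012]]).round())"
```

```text
time_s: 24.52
ee_pos: [0.5872, -0.1631, 0.2329]
eef_rot: [-179.8, 0.0, 67.6]
force: [-0.8, -0.7, -0.8]
grip_width: 0.998
grip_force: 0.0
turn [ -0.17  -0.   -22.42] shift [216.3  68.6  52.9] rows>= 5 | pos [ 0.5872 -0.1631  0.2329] rot [-1.7983e+02  3.0000e-02  6.7580e+01] F [-0.8 -0.7 -0.8] gw 93.8 gf 0.0 t 24.5
[[324. 250.]
 [324. 232.]]
```

View pics/w1.png

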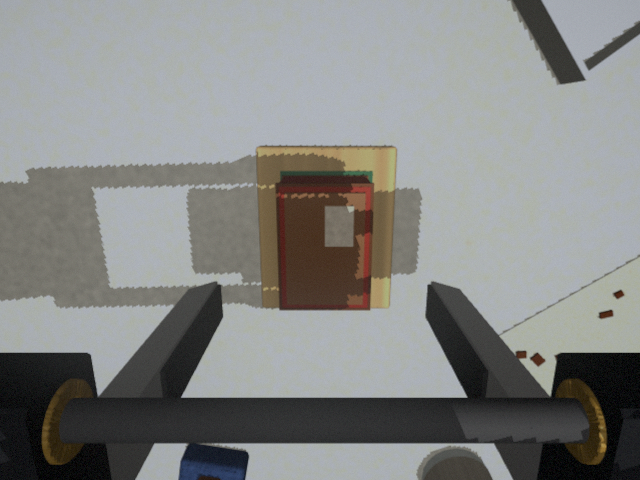

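Red sits centred on the cork (tin centre ≈(324,246) against the predicted (324,250)). Go to green.

```bash
python3 -m crank '0 0 -7.5 0 0 0 0;0 0 -7.5 0 0 0 0;0 0 -7.4 0 0 0 0;0 0 0 43 14 0 0;0 0 0 43 14 0 0;0 0 0 43 14 0 0;0 0 0 43 14 10 0;0 0 0 44 13 20 0;0 0 0 0 0 20 0;0 0 0 0 0 0 0'
python3 -c "
from h import *
plan(.6558,.0532,.103,90)"
```

```text
time_s: 25.82
ee_pos: [0.6546, 0.0525, 0.179]
eef_rot: [-179.4, 0.0, 90.0]
force: [-0.4, 0.2, -0.4]
grip_width: 0.997
grip_force: 0.0
turn [-0.6   0.03 -0.  ] shift [ 0.7  1.2 76. ] rows>= 2 | pos [0.6546 0.0525 0.179 ] rot [-1.794e+02  3.000e-02  9.000e+01] F [-0.4  0.2 -0.4] gw 93.8 gf 0.0 t 25.8
```

```bash
python3 -m crank '-0.3 0 0 0.7 1.2 30 0;0 0 0 0 0 30 0;0 0 0 0 0 10 0;0 0 0 0 0 6 0;0 0 0 0 0 0 0;0 0 0 0 0 0 1;0 0 0 0 0 0 1;0 0 0 0 0 0 1;0 0 0 0 0 0 1;0 0 0 0 0 0 1' 40
python3 -m crank '0 0 0 0 0 -10 1;0 0 0 0 0 -30 1;0 0 0 0 0 -45 1;0 0 0 0 0 -45 1;0 0 0 0 0 0 1;0 0 0 0 0 0 1'
python3 -c "
from h import *
plan(.5867,-.1623,.18,67.6)"
```

```text
time_s: 27.08
ee_pos: [0.6577, 0.0536, 0.1081]
eef_rot: [179.8, -0.0, 90.0]
force: [-1.0, -0.6, 2.2]
grip_width: 0.639
grip_force: 40.0
time_s: 27.82
ee_pos: [0.6567, 0.0534, 0.2357]
eef_rot: [180.0, -0.0, 90.0]
force: [-0.2, 0.7, -2.7]
grip_width: 0.638
grip_force: 40.0
turn [ 2.000e-02 -2.000e-02  2.238e+01] shift [-226.1   17.5   55.7] rows>= 5 | pos [0.6567 0.0534 0.2357] rot [ 1.7997e+02 -1.0000e-02  8.9980e+01] F [-0.2  0.7 -2.7] gw 60.0 gf 40.0 t 27.8
```

```bash
python3 -m crank '0 0 7.5 0 0 0 1;0 0 7.5 0 0 0 1;0 0 7.4 0 0 0 1;0 0 0 -45 3.5 0 1;0 0 0 -45 3.5 0 1;0 0 0 -45 3.5 0 1;0 0 0 -45 3.5 0 1;0 0 0 -46 3.5 0 1;0 0 0 0 0 25 1;0 0 0 0 0 25 1;0 0 0 0 0 0 1;0 0 0 0 0 0 1'
python3 -c "
from h import *
plan(.5867,-.1623,.167,67.6)"
```

```text
time_s: 29.32
ee_pos: [0.5873, -0.1619, 0.1865]
eef_rot: [179.9, -0.1, 67.6]
force: [-0.3, 0.3, -3.1]
grip_width: 0.637
grip_force: 40.0
turn [ 0.06 -0.09 -0.01] shift [-0.6 -0.4 19.5] rows>= 1 | pos [ 0.5873 -0.1619  0.1865] rot [ 1.7994e+02 -9.0000e-02  6.7590e+01] F [-0.3  0.3 -3.1] gw 59.8 gf 40.0 t 29.3
```

```bash
python3 -m crank '0 0 0 -0.6 -0.4 10 1;0 0 0 0 0 4 1;0 0 0 0 0 2 1;0 0 0 0 0 1 1;0 0 0 0 0 0 1;0 0 0 0 0 0 1'; python3 -m crank '0 0 0 0 0 1 1;0 0 0 0 0 0 1';python3 -m crank '0 0 0 0 0 1 1;0 0 0 0 0 0 1'
```

```text
time_s: 30.08
ee_pos: [0.5871, -0.1626, 0.1708]
eef_rot: [179.8, -0.1, 67.6]
force: [-0.0, -0.1, -2.7]
grip_width: 0.632
grip_force: 40.0
time_s: 30.32
ee_pos: [0.5869, -0.1625, 0.1694]
eef_rot: [179.8, -0.1, 67.6]
force: [-0.7, -0.4, -3.3]
grip_width: 0.637
grip_force: 40.0
time_s: 30.58
ee_pos: [0.5869, -0.1625, 0.1684]
eef_rot: [179.8, -0.1, 67.6]
force: [0.5, 1.2, -3.3]
grip_width: 0.637
grip_force: 40.0
```

```bash
python3 -m crank '0 0 0 0 0 1 1;0 0 0 0 0 0 1';python3 -m crank '0 0 0 0 0 0.7 1;0 0 0 0 0 0 1';python3 -m crank '0 0 0 0 0 0.7 1;0 0 0 0 0 0 1'
```

```text
time_s: 30.82
ee_pos: [0.5869, -0.1625, 0.1674]
eef_rot: [179.8, -0.1, 67.6]
force: [0.3, 0.1, -2.9]
grip_width: 0.632
grip_force: 40.0
time_s: 31.08
ee_pos: [0.587, -0.1625, 0.167]
eef_rot: [179.8, -0.1, 67.6]
force: [0.1, 0.3, -0.3]
grip_width: 0.635
grip_force: 40.0
time_s: 31.32
ee_pos: [0.587, -0.1625, 0.167]
eef_rot: [179.8, -0.1, 67.6]
force: [-2.3, 1.7, 2.1]
grip_width: 0.636
grip_force: 40.0
```

Contact exactly as predicted. Release, rise, re-measure the rest.

```bash
python3 -m crank '0 0 0 0 0 -0.5 0;0 0 0 0 0 0 0;0 0 0 0 0 0 0;0 0 0 0 0 0 0;0 0 0 0 0 0 0;0 0 0 0 0 -30 0;0 0 0 0 0 -45 0;0 0 0 0 0 -10 0;0 0 0 0 0 0 0;0 0 0 0 0 0 0' 40
python3 -c "
from h import *
top(['blue','yellow','brown','pad','grip'])
plan(.495,.1277,.18,75.7)"
```

```text
time_s: 32.58
ee_pos: [0.586, -0.1623, 0.2493]
eef_rot: [-180.0, -0.1, 67.6]
force: [0.8, 0.5, -0.2]
grip_width: 1.001
grip_force: 0.0
blue [495.7 128.1] [49.1 73.4] -14.2
yellow [399.4 249.7] [49.1 73.6] -12.2
brown [544.4 288.6] [59.5 83.6] 16.2
pad [ 404.  -338.9] [54.4 69.4] -32.6
grip [ 403.7 -339.6] [19.4 48.6] -33.0
turn [-0.05 -0.08 -8.12] shift [ 258.6 -159.8   69.2] rows>= 7 | pos [ 0.586  -0.1623  0.2492] rot [-1.7995e+02 -8.0000e-02  6.7580e+01] F [ 0.3  0.3 -0.5] gw 93.9 gf 0.0 t 32.6
```

```bash
python3 -m crank '0 0 -8.1 0 0 0 0;0 0 0 43 -27 0 0;0 0 0 43 -27 0 0;0 0 0 43 -27 0 0;0 0 0 43 -27 0 0;0 0 0 43 -26 20 0;0 0 0 44 -25 20 0;0 0 0 0 0 20 0;0 0 0 0 0 0 0;0 0 0 0 0 0 0'
python3 -c "
from h import *
plan(.4957,.1281,.103,75.8)"
```

```text
time_s: 33.88
ee_pos: [0.4971, 0.1274, 0.1913]
eef_rot: [179.8, -0.0, 75.6]
force: [0.1, -0.8, -0.3]
grip_width: 0.999
grip_force: 0.0
turn [ 0.17 -0.05 -0.16] shift [ 0.4 -1.5 88.3] rows>= 2 | pos [0.4971 0.1274 0.1913] rot [ 1.7983e+02 -5.0000e-02  7.5640e+01] F [ 0.1 -0.8 -0.3] gw 93.9 gf 0.0 t 33.9
```

```bash
python3 -m crank '0.1 0 0 0.4 -1.5 35 0;0 0 0 0 0 35 0;0 0 0 0 0 12 0;0 0 0 0 0 6 0;0 0 0 0 0 0 0;0 0 0 0 0 0 1;0 0 0 0 0 0 1;0 0 0 0 0 0 1;0 0 0 0 0 0 1;0 0 0 0 0 0 1' 40
python3 -m crank '0 0 0 0 0 -10 1;0 0 0 0 0 -30 1;0 0 0 0 0 -60 1;0 0 0 0 0 -60 1;0 0 0 0 0 -25 1;0 0 0 0 0 0 1;0 0 0 0 0 0 1'
python3 -c "
from h import *
plan(.5867,-.1623,.235,67.6)"
```

```text
time_s: 35.12
ee_pos: [0.496, 0.1286, 0.1036]
eef_rot: [179.9, -0.1, 75.7]
force: [1.3, 0.2, 0.5]
grip_width: 0.636
grip_force: 40.0
time_s: 36.0
ee_pos: [0.4946, 0.1283, 0.2861]
eef_rot: [-179.9, 0.0, 75.7]
force: [0.1, 0.1, -3.9]
grip_width: 0.633
grip_force: 40.0
turn [-0.13  0.04  8.09] shift [-233.6  195.9   51.1] rows>= 7 | pos [0.4946 0.1283 0.2861] rot [-1.7987e+02  3.0000e-02  7.5690e+01] F [ 0.1  0.1 -3.9] gw 59.5 gf 40.0 t 36.0
```

```bash
python3 -m crank '0 0 8.1 0 0 0 1;0 0 0 -39 33 0 1;0 0 0 -39 33 0 1;0 0 0 -39 33 0 1;0 0 0 -39 33 0 1;0 0 0 -39 32 0 1;0 0 0 -39 32 0 1;0 0 0 0 0 30 1;0 0 0 0 0 28 1;0 0 0 0 0 0 1;0 0 0 0 0 0 1'
python3 -c "
from h import *
plan(.5867,-.1623,.2095,67.6)"
```

```text
time_s: 37.38
ee_pos: [0.5874, -0.1624, 0.2298]
eef_rot: [180.0, -0.1, 67.6]
force: [0.9, 0.8, -2.4]
grip_width: 0.635
grip_force: 40.0
turn [ 0.01 -0.07 -0.  ] shift [-0.2 -0.7 20.3] rows>= 1 | pos [ 0.5874 -0.1624  0.2298] rot [ 1.7999e+02 -7.0000e-02  6.7600e+01] F [ 0.9  0.8 -2.4] gw 59.7 gf 40.0 t 37.4
```

```bash
python3 -m crank '0 0 0 -0.2 -0.7 10 1;0 0 0 0 0 5 1;0 0 0 0 0 2 1;0 0 0 0 0 1 1;0 0 0 0 0 0 1;0 0 0 0 0 0 1'; python3 -m crank '0 0 0 0 0 1 1;0 0 0 0 0 0 1';python3 -m crank '0 0 0 0 0 1 1;0 0 0 0 0 0 1'
```

```text
time_s: 38.12
ee_pos: [0.5869, -0.1625, 0.2126]
eef_rot: [179.9, -0.1, 67.6]
force: [-0.1, 0.0, -3.1]
grip_width: 0.632
grip_force: 40.0
time_s: 38.38
ee_pos: [0.5868, -0.1625, 0.2113]
eef_rot: [179.9, -0.1, 67.6]
force: [0.0, -0.1, -3.4]
grip_width: 0.642
grip_force: 40.0
time_s: 38.62
ee_pos: [0.5868, -0.1625, 0.2102]
eef_rot: [179.9, -0.1, 67.6]
force: [-0.4, 0.1, -3.4]
grip_width: 0.64
grip_force: 40.0
```

```bash
python3 -m crank '0 0 0 0 0 0.7 1;0 0 0 0 0 0 1';python3 -m crank '0 0 0 0 0 0.6 1;0 0 0 0 0 0 1'
```

```text
time_s: 38.88
ee_pos: [0.5868, -0.1625, 0.2097]
eef_rot: [179.9, -0.1, 67.6]
force: [-0.2, 0.2, -3.5]
grip_width: 0.634
grip_force: 40.0
time_s: 39.12
ee_pos: [0.5868, -0.1625, 0.2096]
eef_rot: [179.9, -0.1, 67.6]
force: [-0.0, 0.0, -0.2]
grip_width: 0.637
grip_force: 40.0
```

Contact. Release, rise, head for brown.

```bash
python3 -m crank '0 0 0 0 0 0 0;0 0 0 0 0 0 0;0 0 0 0 0 0 0;0 0 0 0 0 0 0;0 0 0 0 0 0 0;0 0 0 0 0 -30 0;0 0 0 0 0 -40 0;0 0 0 0 0 0 0;0 0 0 0 0 0 0' 40
python3 -c "
from h import *
top(['yellow','brown','pad','grip'])
plan(.5444,.2886,.20,106.2)"
```

```text
time_s: 40.25
ee_pos: [0.5864, -0.1625, 0.2782]
eef_rot: [180.0, -0.1, 67.6]
force: [1.1, -0.2, 0.3]
grip_width: 1.0
grip_force: 0.0
yellow [399.5 249.7] [49.3 73.5] -12.3
brown [544.3 288.5] [59.7 83.7] 16.2
pad [ 403.9 -338.8] [54.1 69.6] -33.0
grip [ 403.7 -339.6] [19.5 48.6] -32.9
turn [ -0.05  -0.09 -38.62] shift [444.7  85.7  77.2] rows>= 10 | pos [ 0.5862 -0.1624  0.2772] rot [-1.7992e+02 -7.0000e-02  6.7580e+01] F [-0.3  0.2 -0.5] gw 94.2 gf 0.0 t 40.3
```

```bash
python3 -m crank '0 0 -9.7 0 0 0 0;0 0 -9.7 0 0 0 0;0 0 -9.6 0 0 0 0;0 0 -9.6 0 0 0 0;0 0 0 55 10 0 0;0 0 0 55 11 0 0;0 0 0 55 11 0 0;0 0 0 56 11 0 0;0 0 0 56 11 0 0;0 0 0 56 11 10 0;0 0 0 56 11 30 0;0 0 0 56 10 38 0'
python3 -m crank '0 0 0 0 0 0 0;0 0 0 0 0 0 0'
python3 -c "
from h import *
plan(.5444,.2886,.103,106.2)"
```

```text
time_s: 41.8
ee_pos: [0.5452, 0.284, 0.2034]
eef_rot: [180.0, 0.0, 106.2]
force: [0.5, 1.1, -0.1]
grip_width: 0.999
grip_force: 0.0
time_s: 42.05
ee_pos: [0.5457, 0.2817, 0.2042]
eef_rot: [-180.0, 0.1, 106.2]
force: [0.5, -0.4, -0.2]
grip_width: 1.001
grip_force: 0.0
turn [-0.03  0.05  0.01] shift [  6.9   0.7 101.2] rows>= 3 | pos [0.5457 0.2817 0.2042] rot [-1.7997e+02  5.0000e-02  1.0621e+02] F [ 0.5 -0.4 -0.2] gw 94.1 gf 0.0 t 42.0
```

```bash
python3 -m crank '0 0 0 6.9 0.7 40 0;0 0 0 0 0 35 0;0 0 0 0 0 18 0;0 0 0 0 0 7.5 0;0 0 0 0 0 0 0;0 0 0 0 0 0 1;0 0 0 0 0 0 1;0 0 0 0 0 0 1;0 0 0 0 0 0 1;0 0 0 0 0 0 1' 40
python3 -m crank '0 0 0 0 0 -10 1;0 0 0 0 0 -30 1;0 0 0 0 0 -60 1;0 0 0 0 0 -60 1;0 0 0 0 0 -55 1;0 0 0 0 0 -10 1;0 0 0 0 0 0 1;0 0 0 0 0 0 1'
python3 -c "
from h import *
plan(.5867,-.1623,.28,67.6)"
```

```text
time_s: 43.3
ee_pos: [0.5454, 0.2893, 0.1054]
eef_rot: [179.8, -0.0, 106.2]
force: [0.8, 1.0, 0.5]
grip_width: 0.632
grip_force: 40.0
time_s: 44.3
ee_pos: [0.5438, 0.2886, 0.3255]
eef_rot: [-179.7, 0.0, 106.2]
force: [0.3, -0.3, -4.2]
grip_width: 0.638
grip_force: 40.0
turn [-0.3   0.15 38.58] shift [-400.5  211.5   45.5] rows>= 10 | pos [0.5438 0.2886 0.3255] rot [-1.7967e+02  4.0000e-02  1.0618e+02] F [ 0.3 -0.3 -4.2] gw 60.0 gf 40.0 t 44.3
```

```bash
python3 -m crank '0 0 9.7 0 0 0 1;0 0 9.7 0 0 0 1;0 0 9.6 0 0 0 1;0 0 9.6 0 0 0 1;0 0 0 -50 26 0 1;0 0 0 -50 26 0 1;0 0 0 -50 26 0 1;0 0 0 -50 26 0 1;0 0 0 -50 27 0 1;0 0 0 -50 27 0 1;0 0 0 -50 27 0 1;0 0 0 -50 27 0 1'
python3 -m crank '0 0 0 0 0 30 1;0 0 0 0 0 16 1;0 0 0 0 0 0 1;0 0 0 0 0 0 1'
python3 -c "
from h import *
plan(.5867,-.1623,.2584,67.6)"
```

```text
time_s: 45.8
ee_pos: [0.5874, -0.1633, 0.3261]
eef_rot: [-179.7, -0.1, 67.6]
force: [0.6, 0.4, -4.1]
grip_width: 0.634
grip_force: 40.0
time_s: 46.3
ee_pos: [0.5883, -0.1608, 0.2842]
eef_rot: [179.9, -0.1, 67.7]
force: [0.0, 0.3, -4.0]
grip_width: 0.635
grip_force: 40.0
turn [ 0.12 -0.08  0.06] shift [-2.  -0.9 25.8] rows>= 1 | pos [ 0.5883 -0.1608  0.2842] rot [ 1.7988e+02 -8.0000e-02  6.7670e+01] F [ 0.   0.3 -4. ] gw 59.7 gf 40.0 t 46.3
```

```bash
python3 -m crank '0 0 0 -2 -0.9 12 1;0 0 0 0 0 6 1;0 0 0 0 0 3 1;0 0 0 0 0 1 1;0 0 0 0 0 0 1;0 0 0 0 0 0 1'; python3 -m crank '0 0 0 0 0 1 1;0 0 0 0 0 0 1';python3 -m crank '0 0 0 0 0 1 1;0 0 0 0 0 0 1'
```

```text
time_s: 47.05
ee_pos: [0.5867, -0.1632, 0.2621]
eef_rot: [179.9, -0.1, 67.6]
force: [0.5, -0.4, -3.5]
grip_width: 0.635
grip_force: 40.0
time_s: 47.3
ee_pos: [0.5865, -0.1631, 0.2607]
eef_rot: [179.9, -0.1, 67.6]
force: [-0.1, -0.6, -4.7]
grip_width: 0.632
grip_force: 40.0
time_s: 47.55
ee_pos: [0.5865, -0.1631, 0.2596]
eef_rot: [179.9, -0.1, 67.6]
force: [-0.6, -0.1, -3.8]
grip_width: 0.636
grip_force: 40.0
```

```bash
python3 -m crank '0 0 0 0 0 1 1;0 0 0 0 0 0 1';python3 -m crank '0 0 0 0 0 0.7 1;0 0 0 0 0 0 1'
```

```text
time_s: 47.8
ee_pos: [0.5865, -0.1631, 0.2586]
eef_rot: [179.9, -0.1, 67.6]
force: [0.1, 0.7, -3.4]
grip_width: 0.636
grip_force: 40.0
time_s: 48.05
ee_pos: [0.5866, -0.1631, 0.2583]
eef_rot: [179.9, -0.1, 67.6]
force: [0.5, -0.6, -3.8]
grip_width: 0.637
grip_force: 40.0
```

```bash
python3 -m crank '0 0 0 0 0 0.7 1;0 0 0 0 0 0 1';python3 -m crank '0 0 0 0 0 0.4 1;0 0 0 0 0 0 1'
```

```text
time_s: 48.3
ee_pos: [0.5866, -0.1632, 0.2582]
eef_rot: [179.9, -0.1, 67.6]
force: [-1.7, 0.4, 0.2]
grip_width: 0.636
grip_force: 40.0
time_s: 48.55
ee_pos: [0.5866, -0.1632, 0.2582]
eef_rot: [179.8, -0.1, 67.6]
force: [-1.2, 1.0, 5.2]
grip_width: 0.638
grip_force: 40.0
```

Contact. Release, rise, head for yellow.

```bash
python3 -m crank '0 0 0 0 0 -0.7 1;0 0 0 0 0 0 0;0 0 0 0 0 0 0;0 0 0 0 0 0 0;0 0 0 0 0 0 0;0 0 0 0 0 0 0;0 0 0 0 0 -30 0;0 0 0 0 0 -40 0;0 0 0 0 0 0 0;0 0 0 0 0 0 0' 40
python3 -c "
from h import *
top(['yellow','pad','grip'])
plan(.3995,.2497,.20,77.7)"
```

```text
time_s: 49.8
ee_pos: [0.5863, -0.1631, 0.3268]
eef_rot: [180.0, -0.1, 67.6]
force: [-0.3, 0.0, 1.1]
grip_width: 1.001
grip_force: 0.0
yellow [399.5 249.7] [49.1 73.6] -12.3
pad [ 403.4 -339.7] [54.3 67.5] -32.6
grip [ 403.6 -339.5] [19.7 48.7] -32.9
turn [ -0.07  -0.07 -10.11] shift [ 363.5 -270.2  125.9] rows>= 10 | pos [ 0.5861 -0.163   0.3259] rot [-1.7993e+02 -7.0000e-02  6.7590e+01] F [-0.6 -0.8 -0.7] gw 94.0 gf 0.0 t 49.9
```

```bash
python3 -m crank '0 0 -10.1 0 0 0 0;0 0 0 36 -27 0 0;0 0 0 36 -27 0 0;0 0 0 36 -27 0 0;0 0 0 36 -27 0 0;0 0 0 36 -27 0 0;0 0 0 36 -27 10 0;0 0 0 36 -27 20 0;0 0 0 37 -27 25 0;0 0 0 37 -27 25 0;0 0 0 37 -27 25 0;0 0 0 0 0 20 0'
python3 -m crank '0 0 0 0 0 0 0;0 0 0 0 0 0 0'
python3 -c "
from h import *
plan(.3995,.2497,.103,77.7)"
```

```text
time_s: 51.35
ee_pos: [0.3976, 0.251, 0.1994]
eef_rot: [-179.9, 0.1, 78.0]
force: [0.9, -1.1, -0.2]
grip_width: 0.999
grip_force: 0.0
time_s: 51.6
ee_pos: [0.4004, 0.2488, 0.2025]
eef_rot: [179.9, -0.0, 77.6]
force: [0.2, -0.2, -0.4]
grip_width: 1.001
grip_force: 0.0
turn [ 0.07 -0.04 -0.05] shift [ 0.7 -1.1 99.5] rows>= 2 | pos [0.4004 0.2488 0.2025] rot [ 1.7993e+02 -4.0000e-02  7.7650e+01] F [ 0.2 -0.2 -0.4] gw 94.1 gf 0.0 t 51.6
```

```bash
python3 -m crank '0 0 0 0.7 -1.1 40 0;0 0 0 0 0 35 0;0 0 0 0 0 16 0;0 0 0 0 0 7.5 0;0 0 0 0 0 0 0;0 0 0 0 0 0 1;0 0 0 0 0 0 1;0 0 0 0 0 0 1;0 0 0 0 0 0 1;0 0 0 0 0 0 1' 40
python3 -m crank '0 0 0 0 0 -10 1;0 0 0 0 0 -30 1;0 0 0 0 0 -60 1;0 0 0 0 0 -60 1;0 0 0 0 0 -60 1;0 0 0 0 0 -35 1;0 0 0 0 0 0 1;0 0 0 0 0 0 1'
python3 -c "
from h import *
plan(.5867,-.1623,.33,67.6)"
```

```text
time_s: 52.85
ee_pos: [0.3998, 0.2502, 0.1044]
eef_rot: [179.9, -0.1, 77.7]
force: [-0.3, -0.6, 1.5]
grip_width: 0.634
grip_force: 40.0
time_s: 53.85
ee_pos: [0.3985, 0.2497, 0.3566]
eef_rot: [-179.9, 0.1, 77.7]
force: [-0.2, 0.4, -3.6]
grip_width: 0.634
grip_force: 40.0
turn [-0.09  0.09 10.08] shift [-309.2  331.    26.6] rows>= 10 | pos [0.3985 0.2497 0.3566] rot [-1.799e+02  8.000e-02  7.768e+01] F [-0.2  0.4 -3.6] gw 59.6 gf 40.0 t 53.9
```

```bash
python3 -m crank '0 0 10.1 0 0 0 1;0 0 0 -31 33 0 1;0 0 0 -31 33 0 1;0 0 0 -31 33 0 1;0 0 0 -31 33 0 1;0 0 0 -31 33 0 1;0 0 0 -31 33 0 1;0 0 0 -31 33 0 1;0 0 0 -31 33 0 1;0 0 0 -31 33 0 1;0 0 0 -30 33 0 1;0 0 0 0 0 0 1'
python3 -m crank '0 0 0 0 0 14 1;0 0 0 0 0 12 1;0 0 0 0 0 0 1;0 0 0 0 0 0 1'
python3 -c "
from h import *
plan(.5867,-.1623,.3044,67.6)"
```

```text
time_s: 55.35
ee_pos: [0.5864, -0.1643, 0.3536]
eef_rot: [-179.6, -0.0, 67.3]
force: [-0.0, 1.0, -3.3]
grip_width: 0.634
grip_force: 40.0
time_s: 55.85
ee_pos: [0.5862, -0.1608, 0.3334]
eef_rot: [179.9, -0.1, 67.6]
force: [-0.1, -0.2, -2.7]
grip_width: 0.634
grip_force: 40.0
turn [ 0.1  -0.08  0.04] shift [-1.2  1.  29. ] rows>= 1 | pos [ 0.5862 -0.1608  0.3334] rot [ 1.799e+02 -8.000e-02  6.764e+01] F [-0.1 -0.2 -2.7] gw 59.6 gf 40.0 t 55.9
```

```bash
python3 -m crank '0 0 0 -1.2 1 14 1;0 0 0 0 0 8 1;0 0 0 0 0 4 1;0 0 0 0 0 1 1;0 0 0 0 0 0 1;0 0 0 0 0 0 1'; python3 -m crank '0 0 0 0 0 0.8 1;0 0 0 0 0 0 1';python3 -m crank '0 0 0 0 0 0.8 1;0 0 0 0 0 0 1'
```

```text
time_s: 56.6
ee_pos: [0.587, -0.163, 0.3066]
eef_rot: [179.9, -0.1, 67.6]
force: [-0.3, -0.2, -3.0]
grip_width: 0.634
grip_force: 40.0
time_s: 56.85
ee_pos: [0.5869, -0.163, 0.3054]
eef_rot: [179.9, -0.1, 67.6]
force: [-0.8, 0.7, -3.1]
grip_width: 0.633
grip_force: 40.0
time_s: 57.1
ee_pos: [0.5868, -0.163, 0.3044]
eef_rot: [179.9, -0.1, 67.6]
force: [-0.3, -0.4, -3.1]
grip_width: 0.636
grip_force: 40.0
```

```bash
python3 -m crank '0 0 0 0 0 0.6 1;0 0 0 0 0 0 1';python3 -m crank '0 0 0 0 0 0.6 1;0 0 0 0 0 0 1'
```

```text
time_s: 57.35
ee_pos: [0.5869, -0.163, 0.3043]
eef_rot: [179.9, -0.1, 67.6]
force: [0.1, 0.2, -2.0]
grip_width: 0.636
grip_force: 40.0
time_s: 57.6
ee_pos: [0.5869, -0.163, 0.3043]
eef_rot: [179.9, -0.1, 67.6]
force: [-0.3, -0.7, 2.1]
grip_width: 0.639
grip_force: 40.0
```

Contact. Release, rise, look for the weight.

```bash
python3 -m crank '0 0 0 0 0 -0.3 0;0 0 0 0 0 0 0;0 0 0 0 0 0 0;0 0 0 0 0 0 0;0 0 0 0 0 0 0;0 0 0 0 0 -30 0;0 0 0 0 0 -40 0;0 0 0 0 0 0 0;0 0 0 0 0 0 0' 40
python3 -c "
from h import *
top(['pad','grip'],fn='pics/top2.png')
plan(.4037,-.3396,.22,57.1)"
```

```text
time_s: 58.72
ee_pos: [0.5867, -0.163, 0.3728]
eef_rot: [180.0, -0.1, 67.6]
force: [0.6, -0.1, 0.1]
grip_width: 1.0
grip_force: 0.0
pad [ 381.2 -341. ] [19.6 42.2] -28.7
grip [ 402.2 -341.6] [19.9 43.7] -32.9
turn [-0.08 -0.06 10.48] shift [-247.6  -57.6  151.8] rows>= 6 | pos [ 0.5865 -0.163   0.3718] rot [-1.7992e+02 -7.0000e-02  6.7580e+01] F [ 0.2  0.2 -0. ] gw 94.1 gf 0.0 t 58.8
```

View pics/top2.png

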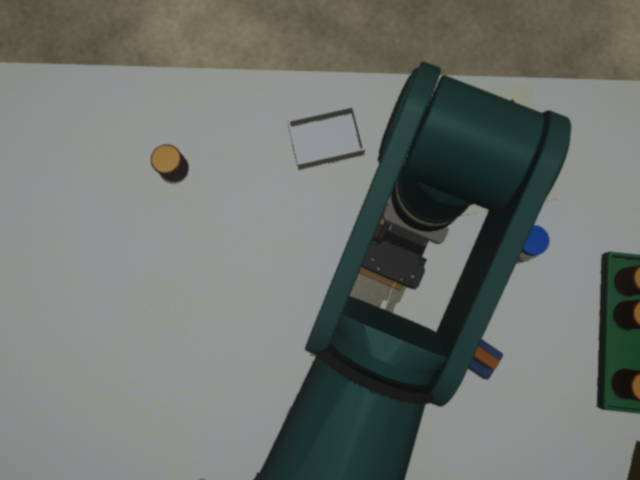

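Weight partly hidden by the arm but its grip, at ≈(487,356), is unmoved. Go above it.

```bash
python3 -m crank '0 0 10.5 0 0 -10 0;0 0 0 -41 -9.6 0 0;0 0 0 -41 -9.6 0 0;0 0 0 -41 -9.6 0 0;0 0 0 -41 -9.6 20 0;0 0 0 -41 -9.6 40 0;0 0 0 -42 -9.6 50 0;0 0 0 0 0 40 0;0 0 0 0 0 10 0;0 0 0 0 0 0 0;0 0 0 0 0 0 0'
python3 -c "
from h import *
plan(.4037,-.3396,.124,57.1)
c=bot.calibration('wrist'); im=bot.read_camera('wrist'); cv2.imwrite('pics/w2.png',im[:,:,::-1])
print(proj(c,[[.4037,-.3396,.058]]).round())"
```

```text
time_s: 60.15
ee_pos: [0.4071, -0.3376, 0.2278]
eef_rot: [179.7, -0.0, 57.1]
force: [0.7, 0.5, 0.6]
grip_width: 0.999
grip_force: 0.0
turn [ 0.26 -0.04  0.04] shift [ -3.5  -1.8 103.8] rows>= 3 | pos [ 0.4071 -0.3376  0.2278] rot [ 1.7974e+02 -4.0000e-02  5.7140e+01] F [0.7 0.5 0.6] gw 93.9 gf 0.0 t 60.1
[[320. 258.]]
```

View pics/w2.png

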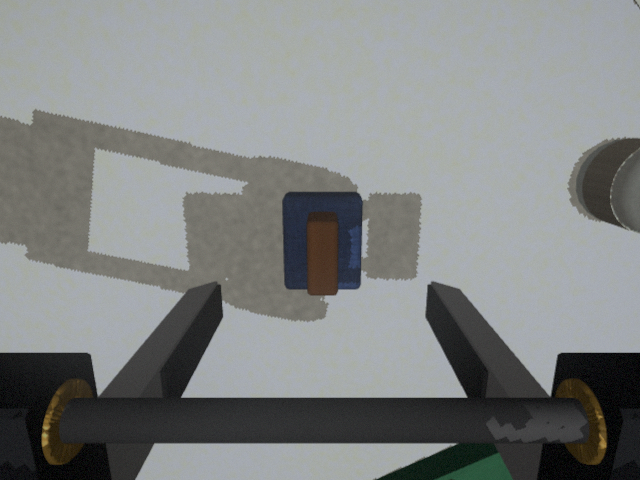

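Grip top centred at ≈(323,256), prediction (320,258): unmoved. Grasp.

```bash
python3 -m crank '0.1 0 0 -3.5 -1.8 40 0;0 0 0 0 0 35 0;0 0 0 0 0 18 0;0 0 0 0 0 6 0;0 0 0 0 0 0 0;0 0 0 0 0 0 0' 40
python3 -m crank '0 0 0 0 0 0 1;0 0 0 0 0 0 1;0 0 0 0 0 0 1;0 0 0 0 0 0 1;0 0 0 0 0 0 1;0 0 0 0 0 0 1;0 0 0 0 0 0 1;0 0 0 0 0 0 1'
```

```text
time_s: 60.95
ee_pos: [0.4035, -0.3399, 0.1285]
eef_rot: [179.9, -0.0, 57.1]
force: [-0.7, 0.2, 0.6]
grip_width: 0.998
grip_force: 0.0
time_s: 61.95
ee_pos: [0.4032, -0.3396, 0.127]
eef_rot: [179.9, -0.1, 57.1]
force: [1.6, -0.7, -0.9]
grip_width: 0.211
grip_force: 40.0
```

```bash
python3 -m crank '0 0 0 0 0 -10 1;0 0 0 0 0 -40 1;0 0 0 0 0 -60 1;0 0 0 0 0 -60 1;0 0 0 0 0 -60 1;0 0 0 0 0 -55 1;0 0 0 0 0 0 1;0 0 0 0 0 0 1' 45
python3 -c "
from h import *
plan(.5867,-.1623,.385,67.6)"
```

```text
time_s: 62.95
ee_pos: [0.4023, -0.3394, 0.4091]
eef_rot: [-179.7, -0.1, 57.1]
force: [-1.5, -0.7, -6.4]
grip_width: 0.207
grip_force: 45.0
turn [ -0.29  -0.17 -10.52] shift [234.  103.   24.1] rows>= 6 | pos [ 0.4023 -0.3394  0.4091] rot [-1.7969e+02 -1.5000e-01  5.7080e+01] F [-1.5 -0.7 -6.4] gw 19.5 gf 45.0 t 63.0
```

```bash
python3 -m crank '0 0 -10.5 0 0 0 1;0 0 0 33 15 0 1;0 0 0 33 15 0 1;0 0 0 33 15 0 1;0 0 0 34 15 0 1;0 0 0 34 15 0 1;0 0 0 34 14 0 1;0 0 0 33 14 0 1;0 0 0 0 0 0 1;0 0 0 0 0 0 1;0 0 0 0 0 0 1'
python3 -c "
from h import *
plan(.5867,-.1623,.374,67.6)"
```

```text
time_s: 64.32
ee_pos: [0.5865, -0.1633, 0.4108]
eef_rot: [-179.8, -0.1, 67.5]
force: [0.0, -0.1, -5.2]
grip_width: 0.206
grip_force: 45.0
turn [-0.17 -0.07 -0.09] shift [ 1.  -0.2 36.8] rows>= 1 | pos [ 0.5865 -0.1633  0.4108] rot [-1.7983e+02 -7.0000e-02  6.7510e+01] F [ 0.  -0.1 -5.2] gw 19.3 gf 45.0 t 64.3
```

```bash
python3 -m crank '0 0 0 1 0 15 1;0 0 0 0 0 8 1;0 0 0 0 0 0 1;0 0 0 0 0 0 1'
python3 -c "
from h import *
im=bot.read_camera('side')[:,:,::-1]; cv2.imwrite('pics/s2.png',cv2.resize(im[100:300,240:440],None,fx=3,fy=3,interpolation=cv2.INTER_CUBIC))
plan(.5867,-.1623,.374,67.6)"
```

```text
time_s: 64.82
ee_pos: [0.5874, -0.1618, 0.3894]
eef_rot: [-180.0, -0.1, 67.6]
force: [0.2, 0.0, -4.8]
grip_width: 0.205
grip_force: 45.0
turn [ 0.03 -0.09 -0.02] shift [-0.8 -0.6 15.7] rows>= 1 | pos [ 0.5875 -0.1617  0.3897] rot [ 1.7997e+02 -9.0000e-02  6.7580e+01] F [ 0.1  0.3 -5.4] gw 19.7 gf 45.0 t 64.9
```

View pics/s2.png

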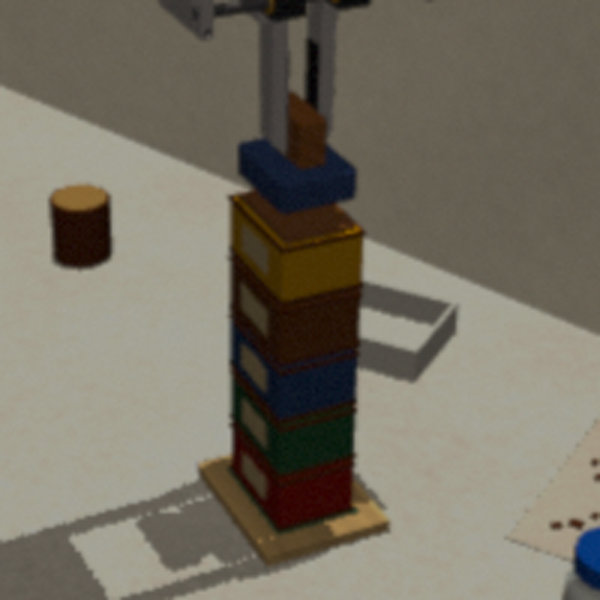

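The column (crop x ≈232–362) is straight, and the weight (pad ≈(297,175)) hangs level and square above it. Lower it.

```bash
python3 -m crank '0 0 0 -0.8 -0.6 7 1;0 0 0 0 0 3 1;0 0 0 0 0 1.5 1;0 0 0 0 0 0 1;0 0 0 0 0 0 1'; python3 -m crank '0 0 0 0 0 1 1;0 0 0 0 0 0 1';python3 -m crank '0 0 0 0 0 0.8 1;0 0 0 0 0 0 1'
```

```text
time_s: 65.5
ee_pos: [0.5867, -0.1622, 0.3779]
eef_rot: [180.0, -0.1, 67.6]
force: [0.1, 0.7, -6.0]
grip_width: 0.208
grip_force: 45.0
time_s: 65.75
ee_pos: [0.5866, -0.1622, 0.3766]
eef_rot: [-180.0, -0.1, 67.6]
force: [-0.2, 0.5, -6.2]
grip_width: 0.21
grip_force: 45.0
time_s: 66.0
ee_pos: [0.5866, -0.1622, 0.3758]
eef_rot: [-180.0, -0.1, 67.6]
force: [-0.5, -0.7, -6.4]
grip_width: 0.212
grip_force: 45.0
```

```bash
python3 -m crank '0 0 0 0 0 1 1;0 0 0 0 0 0 1';python3 -m crank '0 0 0 0 0 0.8 1;0 0 0 0 0 0 1'; python3 -m crank '0 0 0 0 0 0.6 1;0 0 0 0 0 0 1'
```

```text
time_s: 66.25
ee_pos: [0.5866, -0.1622, 0.3748]
eef_rot: [-180.0, -0.1, 67.6]
force: [-0.3, -0.1, -5.5]
grip_width: 0.206
grip_force: 45.0
time_s: 66.5
ee_pos: [0.5866, -0.1622, 0.374]
eef_rot: [-180.0, -0.1, 67.6]
force: [-0.2, 0.1, -5.8]
grip_width: 0.211
grip_force: 45.0
time_s: 66.75
ee_pos: [0.5867, -0.1622, 0.3737]
eef_rot: [180.0, -0.1, 67.6]
force: [-0.5, 0.2, -4.6]
grip_width: 0.209
grip_force: 45.0
```

```bash
python3 -m crank '0 0 0 0 0 0.7 1;0 0 0 0 0 0 1';python3 -m crank '0 0 0 0 0 0.6 1;0 0 0 0 0 0 1'
```

```text
time_s: 67.0
ee_pos: [0.5866, -0.1621, 0.3737]
eef_rot: [179.9, -0.1, 67.6]
force: [-0.5, 0.3, -1.8]
grip_width: 0.211
grip_force: 45.0
time_s: 67.25
ee_pos: [0.5866, -0.1621, 0.3737]
eef_rot: [179.9, -0.1, 67.6]
force: [-1.3, 0.5, 3.0]
grip_width: 0.209
grip_force: 45.0
```

Resting. Open, rise and look.

```bash
python3 -m crank '0 0 0 0 0 -0.5 0;0 0 0 0 0 0 0;0 0 0 0 0 0 0;0 0 0 0 0 0 0;0 0 0 0 0 0 0;0 0 0 0 0 0 0;0 0 0 0 0 0 0;0 0 0 0 0 -20 0;0 0 0 0 0 -40 0;0 0 0 0 0 -30 0;0 0 0 0 0 0 0;0 0 0 0 0 0 0'
python3 -c "
from h import *
im=bot.read_camera('side')[:,:,::-1]; cv2.imwrite('pics/s3.png',cv2.resize(im[100:300,240:440],None,fx=3,fy=3,interpolation=cv2.INTER_CUBIC))
plan(.5867,-.1623,.374,67.6)"
```

```text
time_s: 68.75
ee_pos: [0.5867, -0.1623, 0.4611]
eef_rot: [-179.9, -0.1, 67.6]
force: [0.1, 0.1, 0.0]
grip_width: 0.996
grip_force: 0.0
turn [-0.22 -0.09 -0.02] shift [ 0.1  0.1 86.5] rows>= 2 | pos [ 0.5866 -0.1623  0.4605] rot [-1.7978e+02 -9.0000e-02  6.7580e+01] F [-0.3 -1.  -0.3] gw 94.1 gf 0.0 t 68.8
```

View pics/s3.png

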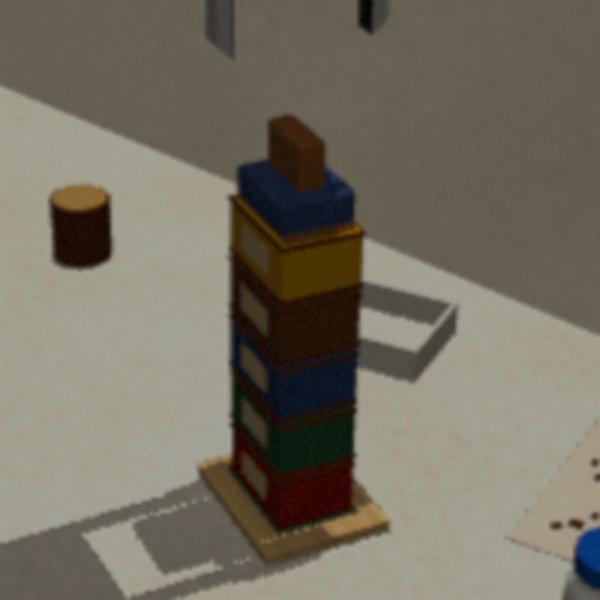

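The weight stands centred on the yellow tin (crop ≈(297,190)), the column is straight and the gripper is clear. Hand in.

```bash
python3 -m crank '0 0 0 0 0 0 0;0 0 0 0 0 0 0'; python3 -c "
from cell import bot
print(bot.finish_job())"
```

```text
time_s: 69.05
ee_pos: [0.5866, -0.1623, 0.4615]
eef_rot: [-179.9, -0.1, 67.6]
force: [0.3, -0.1, 0.0]
grip_width: 1.0
grip_force: 0.0
the job is handed in; nothing more can be done
None
```

All five lids are pressed home, the five tins are stacked squarely on the cork, the weight is centred on top, and the job was handed in at 69 s; the hand-in call returned no verdict.

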